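# Clamp a glass tile for drilling with the edge thumbwheel

### The job

Get the loose square glass tile ready for drilling: lay it flat and square on the wooden bed of the small drilling clamp, between the sliding jaw and the fixed fence, and let go of it. Then close the jaw with the thumbwheel only, rolling the rim that shows in the slot towards the fence with a gentle fingertip, in as many strokes as it takes, until the jaw has pushed the tile fully against the fence and holds it snugly by itself. Glass chips easily, so do not overtighten (stay well under 15 N on the tile and on the clamp), do not push the jaw by hand, and leave the other things on the bench where they are.

Things in the scene. Friction and masses are not known exactly. Their poses are not given: they have to be found in the camera images.
- clamp: Drilling clamp for small glass tiles, fixed on the bench: grey base 186 x 76 mm, top at z = 14 mm, long along its own x. Origin: centre of its underside. At the -x end a wheel housing 82 x 66 mm (x from -86 to -4 mm) with an aluminium cover, top at z = 42 mm; at the +x end a wooden bed, then the fixed fence. The clamp takes at most 15 N from the fingers.
- bed (a point): Middle of the top of the wooden bed at x = 50, y = 0, z = 18 mm of the clamp (clamp's axes), between jaw and fence. The bed is 56 mm wide along y, open on both y sides, and has a 10 mm drill hole.
- fence (a point): Middle of the lower edge of the fixed fence's face, which looks to the clamp's -x: x = 70, y = 0, z = 18 mm of the clamp. The fence is 14 mm thick, 56 mm wide along y, its top at z = 31 mm.
- jaw_face (a point): Middle of the lower edge of the sliding jaw's rubber-lined face, which looks to +x towards the fence; y = 0, z = 18.5 mm of the clamp. The steel jaw is 44 mm wide, 12 mm thick along x, 12.5 mm high and slides along the clamp's x. It starts 33 to 40 mm from the fence.
- jaw: The sliding jaw, driven by a rack from the thumbwheel; its lining gives about 1 mm for 10 N. Origin as point jaw_face, axes as the clamp's. More than 15 N between jaw and tile chips the glass; the fingers must not push the jaw (4 N at most).
- slot (a point): Centre of the slot in the housing cover's top, at x = -45, y = 0, z = 42 mm of the clamp (clamp's axes). The slot is 34 mm long along x, 10 mm wide. The rim of a black ribbed thumbwheel stands about 5 mm out of it: 7 mm wide, 20 mm radius, axle along the clamp's y, rigid. The worn wheel runs out of true by up to 1 mm, so its crown rises and falls as it turns.
- axle (a point): Centre of the thumbwheel's axle, 15 mm below point slot. Rolling the top of the rim towards the clamp's +x (to the fence, as the chevron on the cover points) closes the jaw by 0.3 mm for each 1 mm at the rim; a stroke of 20 mm is comfortable, then lift and go back. Fingertip friction on the rim is 0.7 to 1.2.
- hub (a point): End of the axle on the housing's +y side, x = -45, y = 37, z = 27 mm of the clamp. The wheel is stiff and stays where left: about 1.5 N at the rim turns it when free, and each newton of clamping adds 0.3 N. When the finger leaves, the wheel's friction keeps up to about 4 N of clamping.
- tile: The one whole square glass tile on the bench, 25 x 25 x 8 mm, 11 g, iridescent. Origin: centre of the underside; its z is up, x and y along its sides. Lying clamped its origin is at x = 57.5, z = 18 mm of the clamp.
- offcut: Bystander: green glass offcut 42 x 65 x 8 mm, a slanted piece, lying loose. Origin: centre of the underside.
- nippers: Bystander: wheel nippers 185 x 70 x 16 mm, lying loose. Origin: centre of the underside; handles to its -x.
- cutter: Bystander: pencil-shaped glass cutter 152 x 18 x 18 mm, lying loose, long along its y. Origin: centre of the underside.
- marker: Bystander: marker pen 139 x 13 x 15 mm, lying loose, long along its x. Origin: centre of the underside.
- jar_3: Bystander: small open jar of glass pieces, 62 mm across and 70 mm high, standing loose. Origin: centre of the underside.

How it is judged:
By the outcome, as a careful person would: the job done as asked, in the order asked, and still so for the second after the job is handed in, with the robot touching nothing.
It also fails if it takes over 67 s, if anything falls off the work surface, if the arm or the gripper's body presses on something with over 40 N, if the wrist force passes 120 N, or if a joint passes its speed limit or range.

### The arm

A 6-joint arm with a two-finger parallel gripper is mounted at the origin on a cart in front of the work surface, level with it; the furniture and walls round the work are solid. World frame = base frame: x ahead of the robot, y to its left, z up, the work surface at z = 0. Lengths are in m, angles in degrees, forces in N, time in s.
With the tool pointing down it reaches from about 0.325 to 0.775 m from the base axis. Payload 5.5 kg.
Tool frame: the origin (TCP) lies on the centre line of the jaws, within the pads' length; the fingertips stand 11 mm ahead of it and the grasp point (between the pads) lies 8 mm behind it; z points along the fingers, y is the line along which they close (so a half turn about z gives the same grasp; the last joint's range is limited). The gripper opens to 85 mm and grips with 20 to 120 N. Pads are 22 mm wide; open, the fingers measure 114 mm over their backs; the gripper's body (76 mm by 85 mm) begins 54 mm behind the grasp point. The pads swing forward as they close: fully open they stand 13 mm farther back than shut.
Start: joints at [-69.024, 5.22, 70.514, -0, 104.267, -3.249], TCP at [0.246, -0.547, 0.242] pointing down, gripper open.
Joint ranges: [-164.24, 164.24], [-49.07, 125.15], [9.68, 141.18], [-86.29, 266.29], [3.28, 154.24], [-151.56, 151.56]. Speed limits (degrees/s): [147.25, 147.25, 172.46, 180, 180, 180].

### API

Orientations are given as [roll, pitch, yaw] about the fixed x, y, z axes, in that order (R = Rz(yaw) Ry(pitch) Rx(roll)).
In Python, from workcell import env gives the robot as it stands. Calls block until the motion is done:
- env.goto(position, orientation): joint-space move of the TCP to a pose.
- env.move_l(position, ori=None, speed=0.15, force_limit=None): straight line of the TCP; ori=None keeps the orientation; speed is the mean speed in m/s. With force_limit (N) it stops when the force on the tool has changed by that much, and returns True; else False.
- env.movej(angles): joint-space move.
- env.move_gripper(opening, f_grip=None): opening from 0.0 (shut) to 1.0 (fully open); f_grip is the grip in N (None keeps the last); returns when the fingers have stopped.
- env.pause(seconds).
- env.inverse_kinematics(position, orientation): joint angles nearest the present ones, or None.
- env.get_image(name): name is "scene" or "side" or "wrist"; returns a dict with "image" (384x512x3 uint8, red, green, blue), "depth" (384x512 float32, m along the optical axis (not along the pixel's ray), 0 where there is no reading), "intrinsics" (3x3 intrinsics, pixels), "T" (4x4, takes a point from camera to world coordinates). Camera axes: x right, y down, z forward; pixel columns grow to the right and rows downward; lengths in m; the calibration is good to about 2 mm. A picture is of the moment at which its call begins.
A pose or a line that the arm cannot do raises env.Unreachable and nothing moves.
- env.finish_job(): hands the job in; it is judged then, once.
Readings, each from a call of its own:
- env.current_clock(): time.
- env.current_joint_positions(): joint angles.
- env.current_qvel(): joint speeds.
- env.current_effort(): joint torques, N m.
- env.current_tcp_pos(): TCP position.
- env.current_tool_rot(): TCP orientation.
- env.current_ft_force(): force on the tool from outside, world axes, zero at the start.
- env.current_moment(): the same for the moment, N m.
- env.current_finger_gap(): opening from 0.0 (shut) to 1.0 (fully open).
- env.current_grasp_force(): force on a finger pad.
Only numpy, scipy, OpenCV 4.12 (cv2) and the standard library are available. Lean on these libraries where they do the work, as an engineer would, in place of code of your own. Each camera call takes 0.05 s, during which the arm holds its last target. There are 200 camera calls.

## Working session

There is one attempt and no reset: what is moved stays moved. The work goes in short steps, each a Python script; the robot and the scene stay as the last script left them, time stands still between calls to the robot, and variables do not carry over. Pictures are saved under pics/ and viewed, at most 10 in all, crops included, and the job is handed in when it is done.

```bash
mkdir -p pics
cat > h.py <<'E'
from workcell import env
import numpy as np, cv2
def save(n,im): cv2.imwrite(f'pics/{n}.png',cv2.cvtColor(im,cv2.COLOR_RGB2BGR))
def cloud(d):
    K=d['intrinsics'];z=d['depth'];v,u=np.mgrid[:z.shape[0],:z.shape[1]]
    P=np.stack([(u-K[0,2])/K[0,0]*z,(v-K[1,2])/K[1,1]*z,z],-1)
    return P@d['T'][:3,:3].T+d['T'][:3,3]
def ray(d,px,h):
    K=d['intrinsics'];px=np.atleast_2d(px).astype(float)
    r=np.c_[(px[:,0]-K[0,2])/K[0,0],(px[:,1]-K[1,2])/K[1,1],np.ones(len(px))]@d['T'][:3,:3].T
    o=d['T'][:3,3];return o+r*((h-o[2])/r[:,2])[:,None]
E
python3 - <<'E'
from h import *
for n in('scene','side'):
    d=env.get_image(n);np.save(f'{n}.npy',d,allow_pickle=True);save(n,d['image']);print(n,d['T'].round(3).tolist(),d['intrinsics'][0,0])
print(env.current_clock(),env.current_tool_rot())
E
```

```text
scene [[-0.805, -0.441, 0.398, 0.106], [-0.594, 0.583, -0.554, 0.538], [0.012, -0.683, -0.731, 0.93], [0.0, 0.0, 0.0, 1.0]] 496.665714010686
side [[-0.992, -0.062, 0.114, 0.494], [-0.13, 0.483, -0.866, 0.61], [-0.002, -0.873, -0.487, 0.494], [0.0, 0.0, 0.0, 1.0]] 357.0942220969429
0.1 [-1.79896940e+02 -6.63252302e-03  2.42250111e+01]
```

View pics/scene.png

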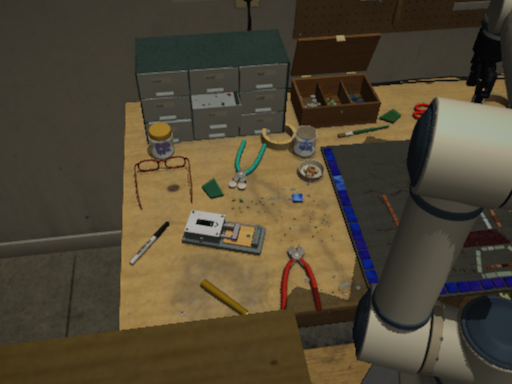

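View pics/side.png

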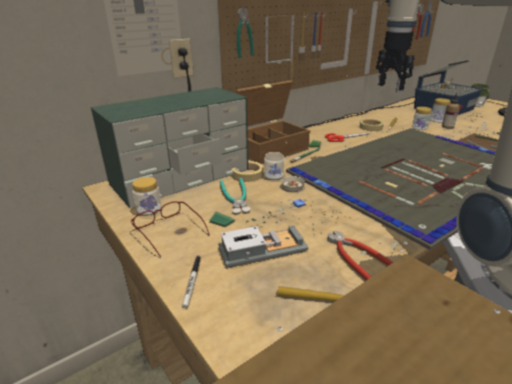

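The scene view shows the clamp around pixel (223,232), with its housing on the left and its fence at about (258,238). The blue tile is at (297,198), with the offcut (212,188) and pen (150,243) nearby. The side view agrees: tile at (299,203), clamp at (262,245).

Run:
```python
from h import *
d=np.load('scene.npy',allow_pickle=True).item();s=np.load('side.npy',allow_pickle=True).item()
print('tile',ray(d,[297,196],.008),ray(s,[299,202],.008))
c=ray(d,[[205,222],[250,236],[223,232]],.03);print('clamp',c)
c=c[2];t=ray(d,[297,196],.008)[0]
m=(c+t)/2
T0=None
w=env.get_image('wrist');tp=env.current_tcp_pos();print('cam-tcp',w['T'].round(3).tolist(),tp,w['intrinsics'][0,0])
print(np.linalg.norm(c[:2]),np.linalg.norm(t[:2]))
```

```text
tile [[ 0.50103971 -0.22904748  0.008     ]] [[ 0.49885693 -0.22675856  0.008     ]]
clamp [[ 0.61948599 -0.01003056  0.03      ]
 [ 0.51050605 -0.04000603  0.03      ]
 [ 0.56719534 -0.01195067  0.03      ]]
cam-tcp [[0.41, -0.874, -0.261, 0.313], [-0.912, -0.393, -0.115, -0.518], [-0.002, 0.285, -0.959, 0.373], [0.0, 0.0, 0.0, 1.0]] [ 0.24612306 -0.5469992   0.24140215] 270.00295706056045
0.5673212284072113 0.5509115506410002
```

Run:
```python
from h import *
env.goto([0.53,-0.11,0.22],[180,0,15])
w=env.get_image('wrist');np.save('w1.npy',w,allow_pickle=True);save('w1',w['image'])
print(env.current_joint_positions(),env.current_clock())
```

```text
[-1.54144162e+01 -4.02648262e+00  8.20792614e+01 -1.65610228e-02
  1.01947593e+02  5.96567770e+01] 2.0917
```

View pics/w1.png

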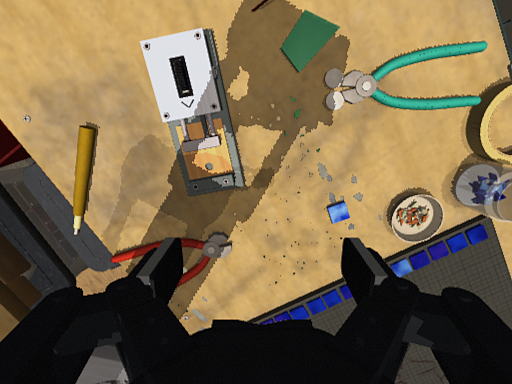

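The wrist view shows the white cover corners at about (141,43), (206,29), (219,111) and (158,121). The slot is near (181,75), the bed near (210,165), and the tile at (339,212).

```bash
cat >> h.py <<'E'
def comp(mask,near):
    n,l,st,c=cv2.connectedComponentsWithStats(mask.astype(np.uint8))
    ok=[i for i in range(1,n) if st[i,4]>40]
    i=min(ok,key=lambda i:np.hypot(*(c[i]-near)));return (l==i).astype(np.uint8)
def rect(d,m,h):
    c=max(cv2.findContours(m,0,cv2.CHAIN_APPROX_NONE)[0],key=cv2.contourArea)[:,0]
    p=ray(d,cv2.convexHull(c)[:,0],h)
    (a,b),s,t=cv2.minAreaRect((p[:,:2]*1e3).astype(np.float32));return np.array([a,b]),s,t
E
python3 - <<'E'
from h import *
w=np.load('w1.npy',allow_pickle=True).item();im=w['image'];P=cloud(w)
hsv=cv2.cvtColor(im,cv2.COLOR_RGB2HSV)
m=comp((hsv[...,1]<45)&(hsv[...,2]>150),(165,95));print('cover px',m.sum(),rect(w,m,.042))
m=comp((hsv[...,0]>95)&(hsv[...,0]<130)&(hsv[...,1]>110)&(hsv[...,2]>90),(339,212));print('tile px',m.sum(),rect(w,m,.008),'z',np.median(P[m>0],0))
for p in [(150,60),(181,75),(181,60),(195,182),(228,180),(205,143),(210,158),(187,107)]:print(p,P[p[1],p[0]].round(4))
save('c1',cv2.resize(im[15:235,130:360],None,fx=2.6,fy=2.6,interpolation=cv2.INTER_CUBIC))
E
```

```text
cover px 4329 (array([604.29412842,  -4.59569168]), (100.7182846069336, 66.3711166381836), 25.643957138061523)
tile px 287 (array([ 500.25335693, -226.99388123]), (24.738290786743164, 24.243513107299805), 35.8503303527832) z [ 0.50068556 -0.22680298  0.00880635]
(150, 60) [0.6202 0.0333 0.0431]
(181, 75) [ 0.6141 -0.0015  0.0464]
(181, 60) [0.6289 0.0033 0.039 ]
(195, 182) [ 0.4993 -0.0348  0.0314]
(228, 180) [ 0.5126 -0.0734  0.0329]
(205, 143) [ 0.549  -0.0373  0.0318]
(210, 158) [ 0.5306 -0.0448  0.0197]
(187, 107) [ 0.5841 -0.0126  0.0437]
```

View pics/c1.png

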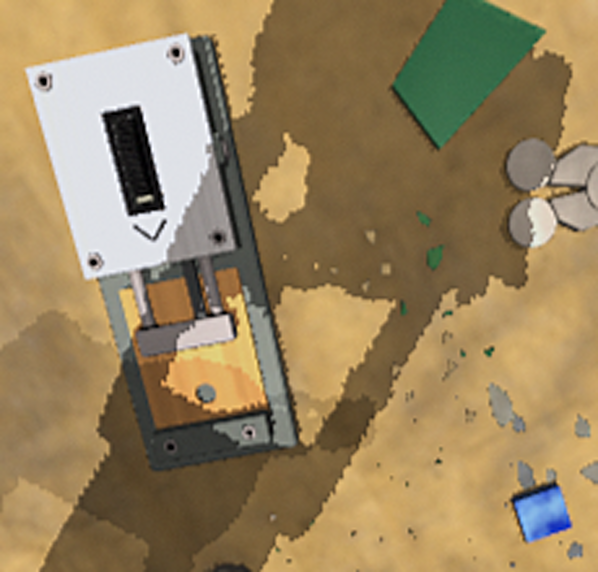

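Run:
```python
from h import *
from scipy.optimize import least_squares
w=np.load('w1.npy',allow_pickle=True).item()
px=np.array([[26,68],[187,33],[236,247],[84,277]])/2.6+[130,15]
q=ray(w,px,.042)[:,:2]*1e3;print(q, [np.linalg.norm(q[i]-q[i-1]) for i in range(4)])
# corners clamp frame: image top = -x end; determine handedness
A=np.array([[-86,-33],[-86,33],[-4,33],[-4,-33]],float)
for B in(A,A*[1,-1]):
    f=lambda p:(B@np.array([[np.cos(p[2]),np.sin(p[2])],[-np.sin(p[2]),np.cos(p[2])]])+p[:2]-q).ravel()
    r=least_squares(f,[560,-20,-2.8]);print(r.x[:2],np.degrees(r.x[2]),np.abs(r.fun).max())
    C=r.x
tp=np.array([[515,492],[557,483],[571,525],[529,543]])/2.6+[130,15]
t=ray(w,tp,.008)[:,:2]*1e3;print(t,t.mean(0),[np.linalg.norm(t[i]-t[i-1]) for i in range(4)],[np.degrees(np.arctan2(*(t[i]-t[i-1])[::-1]))%90 for i in range(4)])
P=cloud(w)[10:200,120:260].reshape(-1,3);m=(P[:,2]>.040)&(P[:,2]<.0465);c=cv2.minAreaRect((P[m,:2]*1e3).astype(np.float32));print(c)
jx=ray(w,np.array([[137,352],[233,340]])/2.6+[130,15],.031)[:,:2];print('jaw top front edge',jx)
```

```text
[[635.26738601  46.17389693]
 [663.63926205 -12.95096366]
 [590.39411584 -48.64224175]
 [561.67438727  11.56907961]] [np.float64(81.32295399361573), np.float64(65.57981770790424), np.float64(81.4783331659706), np.float64(66.71001446346276)]
[572.15317858 -20.38940575] -154.42401314800242 0.4652076267352374
[572.1588661 -20.4012862] -154.4072436542709 60.00475470736283
[[ 507.61880618 -209.82399307]
 [ 517.85822184 -229.19777111]
 [ 497.77357934 -244.25683237]
 [ 482.39958324 -226.28327998]] [ 501.41254765 -227.39046913] [np.float64(30.115068175507066), np.float64(21.91321310996199), np.float64(25.103151005716896), np.float64(23.651814760666532)] [np.float64(33.13041359749166), np.float64(27.85731625311132), np.float64(36.86182588667302), np.float64(40.54261080632881)]
((613.0889892578125, -0.3629913330078125), (82.55490112304688, 66.63082122802734), 25.533367156982422)
jaw top front edge [[ 0.53358719 -0.01327529]
 [ 0.55016653 -0.05446551]]
```

Run:
```python
from h import *
env.move_gripper(0.45,20)
a=36
env.goto([.5005,-.2270,.10],[180,0,a])
print(env.move_l([.5005,-.2270,.03],speed=.1), env.move_l([.5005,-.2270,.0135],speed=.03,force_limit=4),env.current_tcp_pos())
env.move_gripper(0.0,20)
print(env.current_finger_gap(),env.current_grasp_force(),env.current_ft_force())
env.move_l([.5005,-.2270,.09],speed=.1)
print(env.current_finger_gap(),env.current_grasp_force(),env.current_clock())
# wrist look on the way: above clamp
b=25.6
env.goto([.530,-.10,.15],[180,0,b])
w=env.get_image('wrist');np.save('w2.npy',w,allow_pickle=True);save('w2',w['image']);print(env.current_clock())
```

```text
False False [ 0.50048368 -0.22700804  0.01344046]
0.28112763913515176 20.766180753707886 [-1.13288092 -0.44058852  1.88848132]
0.27578842893638494 20.652392506599426 6.0667
6.7417
```

View pics/w2.png

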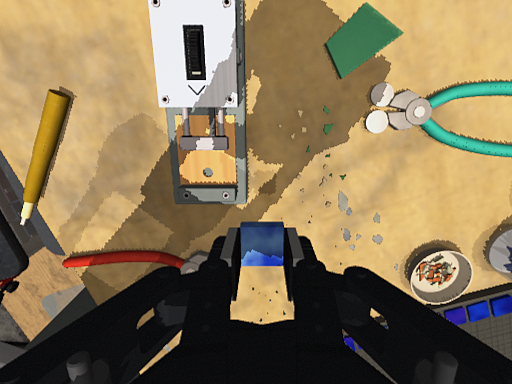

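Tile held square between the pads at (263,240); the clamp is vertical in the image (cover front edge at row 105, jaw about rows 136–150, fence near row 190), so the yaw matches.

Run:
```python
from h import *
w=np.load('w2.npy',allow_pickle=True).item();im=w['image'];hsv=cv2.cvtColor(im,cv2.COLOR_RGB2HSV)
p=env.current_tcp_pos();c,s=np.cos(np.radians(25.6)),np.sin(np.radians(25.6))
R=np.array([[c,s],[-s,c]])
m=comp((hsv[...,0]>95)&(hsv[...,0]<130)&(hsv[...,1]>80)&(hsv[...,2]>60),(263,240))
ys,xs=np.where(m);q=ray(w,np.c_[xs,ys],p[2]-.0055)[:,:2]*1e3-p[:2]*1e3
t=q@R.T;print('tile in tool-ish frame (x fwd) min/max',np.percentile(t,[1,50,99],axis=0),m.sum(),'rows',ys.min(),ys.max(),'cols',xs.min(),xs.max())
C=np.array([572.16,-20.39]);th=np.radians(-154.41);Rc=np.array([[np.cos(th),-np.sin(th)],[np.sin(th),np.cos(th)]])
toC=lambda px,h:(ray(w,px,h)[:,:2]*1e3-C)@Rc
print('cover front',toC([[157,106],[236,107]],.042))
print('jaw front top edge',toC([[181,150],[229,150]],.031))
print('fence',toC([[178,187],[236,184],[177,204],[246,203]],.031))
# edges along the column of bed
print(cv2.cvtColor(im,cv2.COLOR_RGB2GRAY)[128:210,195].tolist())
```

```text
tile in tool-ish frame (x fwd) min/max [[-12.21137823 -11.93425893]
 [  1.91614837  -0.21426705]
 [ 14.7558538   11.76265613]] 1871 rows 222 265 cols 240 283
cover front [[ -4.37937013 -34.70238399]
 [ -3.63527321  31.99894789]]
jaw front top edge [[ 34.17996998 -20.85361378]
 [ 34.13533909  23.52236722]]
fence [[ 69.69143145 -26.7460376 ]
 [ 66.64516836  29.1363732 ]
 [ 86.99521994 -29.24628978]
 [ 85.88369551  38.42153094]]
[133, 132, 130, 130, 130, 132, 135, 125, 72, 88, 119, 120, 118, 113, 106, 105, 110, 112, 112, 105, 107, 66, 157, 194, 189, 188, 188, 189, 188, 188, 187, 189, 187, 188, 190, 189, 189, 189, 188, 189, 191, 191, 192, 191, 191, 192, 192, 191, 192, 192, 192, 193, 199, 162, 103, 97, 73, 40, 36, 36, 91, 139, 145, 143, 143, 145, 148, 144, 93, 59, 64, 66, 61, 65, 65, 58, 79, 92, 88, 91, 90, 88]
```

```bash
cat >> h.py <<'E'
C=np.array([.57216,-.02039]);th=np.radians(-154.41);YAW=25.59
ct,st_=np.cos(th),np.sin(th);Rc=np.array([[ct,-st_],[st_,ct]])
def W(x,y,z): return np.r_[C+Rc@(np.array([x,y])/1e3),z/1e3]
E
python3 - <<'E'
from h import *
o=[180,0,YAW]
env.goto(W(55.3,0,100),o)
env.move_l(W(55.3,0,42),speed=.1);env.pause(.2)
f0=env.current_ft_force()
print(env.move_l(W(55.3,0,30.5),speed=.015,force_limit=1.5),env.current_tcp_pos(),env.current_ft_force()-f0)
env.move_gripper(0.42,20)
env.pause(.1);print(env.current_ft_force())
env.move_l(W(55.3,0,100),speed=.12)
env.move_gripper(0.0,20)
env.goto(W(20,0,150),o)
w=env.get_image('wrist');np.save('w3.npy',w,allow_pickle=True)
d=env.get_image('side')
save('w3',w['image']);save('s3',cv2.resize(d['image'][210:280,200:330],None,fx=5,fy=5));print(env.current_clock())
E
```

```text
True [ 0.52209605 -0.04425155  0.03182705] [-0.19356495 -0.62518703  4.39906145]
[ 0.20562078 -0.27491125 -0.70032192]
10.7
```

View pics/w3.png

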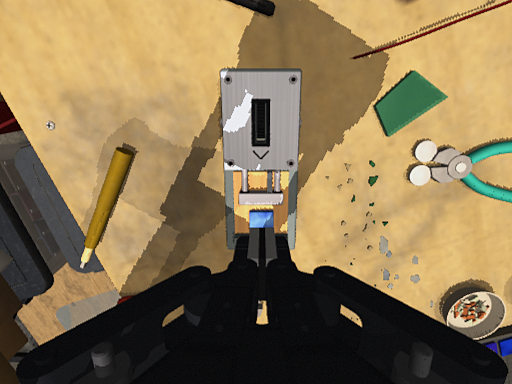

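View pics/s3.png

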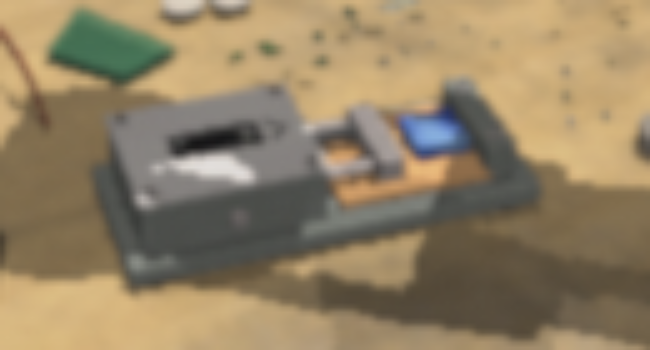

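The tile lies flat and square on the bed, clear of both jaw and fence (side crop (435,130), wrist (261,218)). The slot is at (261,122). Next is a first gentle stroke on the wheel.

```bash
cat >> h.py <<'E'
def stroke(x0=-54,x1=-36,N=5.,step=1.5,stop=1.7,base=None,zc=58.,k=12.):
    """one stroke of the rim; k: stiffness guess N/mm. returns (log, clamped)"""
    env.move_l(W(x0,0,zc+8),speed=.12);env.move_l(W(x0,0,zc+2.5),speed=.05);env.pause(.15)
    f0=env.current_ft_force()
    def F():
        f=env.current_ft_force()-f0;return f[2],-(f[:2]@Rc[:,0]),f[:2]@Rc[:,1]
    hit=env.move_l(W(x0,0,zc-2.5),speed=.008,force_limit=2.)
    z=env.current_tcp_pos()[2]*1e3;log=[(x0,z,*F())];x=x0;cl=False
    if not hit: env.move_l(W(x0,0,zc+8));return log,None
    while True:
        n=F()[0];z+=np.clip((n-N)/k,-.3,.4)
        if x>=x1: break
        x+=step;env.move_l(W(x,0,z),speed=.02)
        f=F();log.append((x,z,*f))
        if f[0]>10: z+=.4;env.move_l(W(x,0,z),speed=.02)
        if base is not None and f[1]>base+stop: cl=True;break
    env.move_l(W(x,0,zc+8),speed=.08)
    return log,cl
E
python3 - <<'E'
from h import *
env.goto(W(-54,0,80),[180,0,YAW])
l,c=stroke(x1=-42);print(c,env.current_clock());print(np.round(l,2))
E
```

```text
False 14.6083
[[-54.    57.12   4.4   -0.23  -0.21]
 [-52.5   57.07   3.67   0.21   0.63]
 [-51.    56.96   2.59   1.29   0.1 ]
 [-49.5   56.76   6.03   0.84   0.37]
 [-48.    56.85   5.89   0.81   0.57]
 [-46.5   56.92   4.52   0.36   0.27]
 [-45.    56.88   4.84   1.34   0.16]
 [-43.5   56.87   6.26   0.74  -0.48]
 [-42.    56.97   6.07   1.29   0.35]]
```

```bash
cat >> h.py <<'E'
def jawlook(n):
    env.goto(W(20,0,150),[180,0,YAW]);w=env.get_image('wrist');np.save(n+'.npy',w,allow_pickle=True)
    return edges(w)
def edges(w):
    # grey profile along clamp x at y=-8 on z=31: jaw front = bright-grey->bed; tile via saturation/hue
    K=w['intrinsics'];Ti=np.linalg.inv(w['T'])
    def prof(y,z,xs):
        P=np.array([W(x,y,z) for x in xs]);c=P@Ti[:3,:3].T+Ti[:3,3]
        u=(c[:,0]/c[:,2]*K[0,0]+K[0,2]);v=(c[:,1]/c[:,2]*K[1,1]+K[1,2])
        return cv2.remap(w['image'],u.astype(np.float32)[None],v.astype(np.float32)[None],cv2.INTER_LINEAR)[0]
    xs=np.arange(15,72,.5);out={}
    for y in(-18,18):
        h=cv2.cvtColor(prof(y,31,xs)[None],cv2.COLOR_RGB2HSV)[0];g=h[:,1]<70   # unsaturated = steel
        i=np.where(g)[0];out[y]=(xs[i[0]],xs[i[-1]]) if len(i) else None
    h=cv2.cvtColor(prof(0,26,xs)[None],cv2.COLOR_RGB2HSV)[0];b=(h[:,0]>95)&(h[:,0]<130)&(h[:,1]>80)
    i=np.where(b)[0];out['tile']=(xs[i[0]],xs[i[-1]]) if len(i) else None
    return out
E
python3 - <<'E'
from h import *
print(edges(np.load('w3.npy',allow_pickle=True).item()))
print(jawlook('w4'),env.current_clock())
w=np.load('w4.npy',allow_pickle=True).item()['image'];o=np.load('w3.npy',allow_pickle=True).item()['image']
save('c4',cv2.resize(np.hstack([o[150:260,215:310],w[150:260,215:310]]),None,fx=4,fy=4))
E
```

```text
{-18: (np.float64(15.0), np.float64(71.5)), 18: (np.float64(15.0), np.float64(71.5)), 'tile': (np.float64(42.0), np.float64(61.5))}
{-18: (np.float64(15.0), np.float64(71.5)), 18: (np.float64(16.5), np.float64(71.5)), 'tile': (np.float64(42.5), np.float64(62.5))} 15.1583
```

View pics/c4.png

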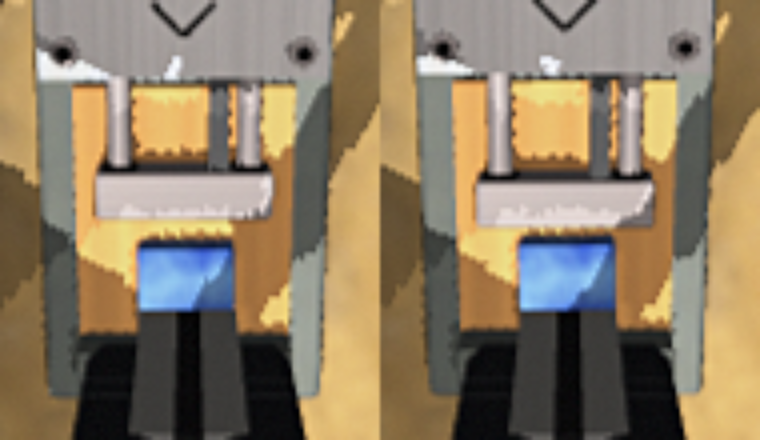

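Side by side, the jaw's front edge moved from row 218 to 226, about 2.5 mm. The tile stayed put, so the stroke works. I'll carry on with averaged force readings.

```bash
sed -i 's|^        f=env.current_ft_force()-f0;return|        a=[]\n        for _ in range(4): a.append(env.current_ft_force());env.pause(.012)\n        f=np.mean(a,0)-f0;return|' h.py
python3 - <<'E'
from h import *
env.goto(W(-54,0,75),[180,0,YAW])
l,c=stroke(x1=-35,N=6,base=1.2,stop=1.8,zc=57.5);print(c,env.current_clock());print(np.round(l,2))
print(jawlook('w5'),env.current_clock())
w=np.load('w5.npy',allow_pickle=True).item()['image'];o=np.load('w4.npy',allow_pickle=True).item()['image']
save('c5',cv2.resize(np.hstack([o[150:260,215:310],w[150:260,215:310]]),None,fx=4,fy=4))
E
```

```text
False 21.1667
[[-54.    57.64   5.23   0.32  -0.65]
 [-52.5   57.6    4.57   0.14  -0.64]
 [-51.    57.45   5.16   1.39  -0.34]
 [-49.5   57.37   6.75   1.55  -0.63]
 [-48.    57.39   6.33   0.83  -0.46]
 [-46.5   57.38   6.34   0.89  -0.29]
 [-45.    57.5    6.91   1.15  -0.21]
 [-43.5   57.54   6.69   1.2   -0.58]
 [-42.    57.61   6.66   1.18  -0.83]
 [-40.5   57.69   6.78   1.02  -0.52]
 [-39.    57.71   6.97   0.83  -0.35]
 [-37.5   57.77   6.6    0.75  -0.73]
 [-36.    57.82   5.96   0.48  -0.97]
 [-34.5   57.87   5.98   0.26  -0.9 ]]
{-18: (np.float64(15.0), np.float64(71.5)), 18: (np.float64(15.0), np.float64(71.5)), 'tile': (np.float64(45.0), np.float64(62.5))} 21.7
```

View pics/c5.png

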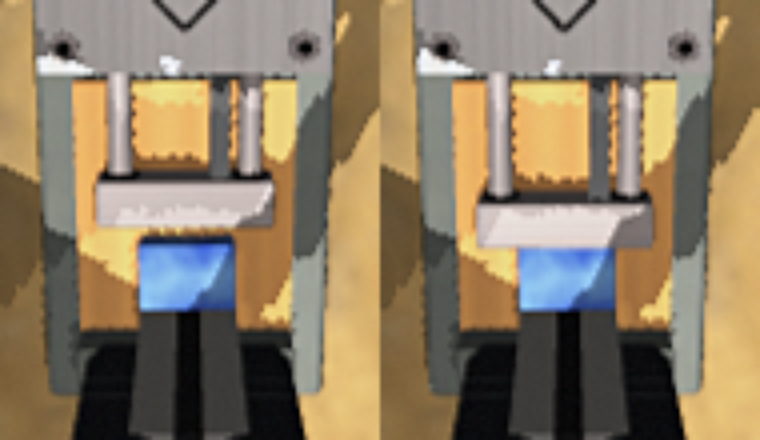

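The jaw has moved a further 5 mm or so and now just reaches the tile (edge at row 248). About 3.5 mm remains, so I'll use finer steps and a stop on tangential force.

Run:
```python
from h import *
env.goto(W(-54,0,75),[180,0,YAW])
l,c=stroke(x1=-36,N=6.3,step=.9,base=1.1,stop=1.3,zc=57.5);print(c,env.current_clock());print(np.round(l,2))
jawlook('w6');print(env.current_clock())
w=np.load('w6.npy',allow_pickle=True).item()['image']
d=env.get_image('side')
a=cv2.resize(w[150:260,215:310],(380,440));b=cv2.resize(d['image'][215:270,250:320],(420,440)[:2],interpolation=cv2.INTER_CUBIC)
save('c6',np.hstack([a,b]))
```

```text
True 27.3167
[[-54.    58.43   4.97  -0.51  -0.86]
 [-53.1   58.33   4.38   0.66  -0.08]
 [-52.2   58.18   5.27   1.61  -0.45]
 [-51.3   58.1    5.82   1.64  -0.97]
 [-50.4   58.08   6.61   1.22  -0.71]
 [-49.5   58.1    6.57   1.2   -0.45]
 [-48.6   58.12   6.31   0.51  -0.62]
 [-47.7   58.13   6.46   0.63  -0.74]
 [-46.8   58.16   6.71   0.99  -0.26]
 [-45.9   58.17   6.15   1.05  -0.52]
 [-45.    58.18   7.02   0.51  -0.73]
 [-44.1   58.21   6.41   1.75  -0.7 ]
 [-43.2   58.19   5.99   3.32  -0.31]]
27.8667
```

View pics/c6.png

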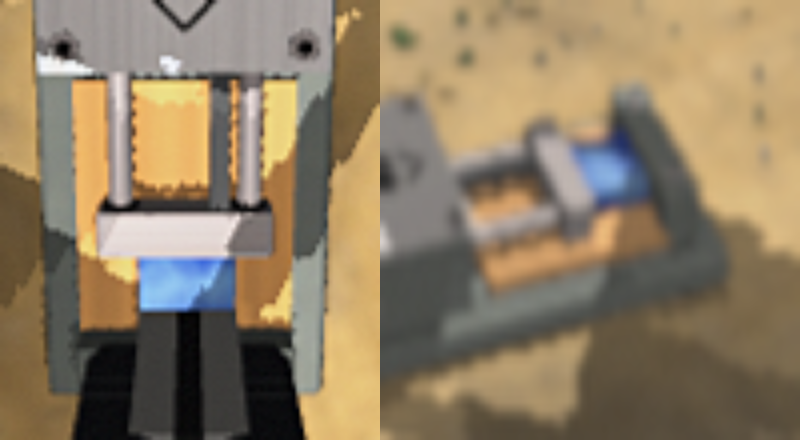

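Run:
```python
from h import *
toC=lambda w,px,h:((ray(w,px,h)[:,:2]-C)@Rc*1e3).round(1)
for n,r in(('w3',218),('w5',248),('w6',255.5)):
    w=np.load(n+'.npy',allow_pickle=True).item();print(n,toC(w,[[215+25*1.0,150+r/4],[215+65,150+r/4]],.031)[:,0])
env.goto(W(90,0,150),[180,0,YAW]);w=env.get_image('wrist');np.save('w7.npy',w,allow_pickle=True)
hsv=cv2.cvtColor(w['image'],cv2.COLOR_RGB2HSV);K=w['intrinsics'];Ti=np.linalg.inv(w['T'])
def pr(P): c=Ti[:3,:3]@P+Ti[:3,3];return c[:2]/c[2]*K[0,0]+K[:2,2]
m=comp((hsv[...,0]>95)&(hsv[...,0]<130)&(hsv[...,1]>80)&(hsv[...,2]>60),pr(W(57.5,0,26)))
ys,xs=np.where(m);q=toC(w,np.c_[xs,ys],.026);print('tile',m.sum(),np.percentile(q,[1,99],axis=0),rect(w,m,.026))
g=[hsv[int(round(v)),int(round(u))].tolist() for u,v in(pr(W(x,6,26)) for x in np.arange(36,76,1.5))];print(g)
print(env.current_clock())
```

```text
w3 [34.1 34.1]
w5 [43.1 43.2]
w6 [45.3 45.3]
tile 667 [[ 46.3 -11.9]
 [ 70.   11.8]] (array([519.83740234, -45.80290222]), (23.73887825012207, 24.918724060058594), 25.512327194213867)
[[177, 19, 136], [8, 21, 136], [5, 23, 135], [9, 25, 135], [8, 21, 134], [4, 27, 131], [3, 23, 99], [114, 159, 120], [112, 170, 144], [112, 156, 144], [110, 147, 151], [108, 125, 159], [107, 119, 163], [106, 117, 164], [106, 121, 164], [108, 131, 156], [110, 146, 148], [111, 151, 145], [112, 178, 136], [114, 193, 131], [116, 214, 125], [115, 212, 124], [116, 218, 150], [116, 184, 100], [33, 31, 75], [51, 20, 88], [45, 18, 85]]
28.35
```

```bash
python3 -c "
from h import *
print(env.finish_job(),env.current_clock())"
```

```text
the job is handed in; nothing more can be done
the job is handed in; nothing more can be done
```

The job is handed in: the tile lies flat, square and against the fence (far edge measured at x = 70 mm, jaw face at 45.3 mm), clamped by thumbwheel strokes only with an estimated peak of about 7 N, finished at about 28 s.

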